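Start the fume fan and raise the booth's sash to its mark

TASK

Get the solder-fume booth ready for work: first press the orange fan button fully down with a fingertip, then push the counterweighted sloping window up with the fingers from beneath its blue lip until its red pointer stands within the green band on the rail, and leave it there with the hand drawn clear. Only push: do not pinch the lip between the fingers, and leave the tub, screwdriver and wheel alone.

Things in the scene. Friction and masses are not known exactly. Their poses are not given: they have to be found in the camera images.
- fan_button (a joint): travel of the orange round fan button (32 mm across), 0 = out, 0.006 m = fully down; it goes straight down, needs about 5 N at the bottom and springs back. Its low black housing sits on a fixed grey switch box (100 x 90 x 45 mm high) that stands left or right in front of the booth.
- fan_button_top (a point): centre of the top face of the fan button, button out; z is up.
- sash (a joint): how far the window has been slid up its slope, in m: 0 = closed, 0.17 = upper stop. It is balanced by a hidden counterweight, moves against 2 to 4 N of friction, and stays where it is left.
- mark (a joint): where the green band has been clipped, in m, on the same scale as joint sash: when sash = mark, the pointer stands at the middle of the band. Varies from start to start; it does not move during the job.
- booth: the fixed booth, 360 mm wide, 320 mm high, clear sides; origin under it, 120 mm behind its upright 60 mm high front sill; z up, x away from the robot. Above the sill the front slopes up at 50 degrees above the horizontal, leaning away from the robot. Turned by up to 0.2 rad.
- lip_under (a point): point on the flat underside of the blue lip at the window's lower edge, mid width, 20 mm out from the window's face (the lip is 298 mm wide, sticks out 38 mm, 12 mm thick). Axes: z up the slope (the way the window slides), x square into the window (ahead and down), y along the lip to the robot's left. Below the lip it is free down the slope for 35 mm plus the sash value, to the sill's top.
- lip_top (a point): middle of the upper side of the lip's aluminium cap (32 mm deep, 5 mm thick, on the 7 mm blue layer), 16 mm out from the window's face; same axes. Touching cap and underside at the same time with force counts as pinching.
- pointer (a point): tip of the red pointer bar (4 mm high) at the left edge of the window, 60 mm up the slope from the lip's underside; same axes.
- band (a point): centre of the green band (24 mm high up the slope) on the left rail; same axes. The pointer is in the band when it lies within 12 mm of this point along z.
- tub: loose clear plastic tub holding a circuit board, 110 x 90 x 55 mm high; bystander. Origin under its centre.
- screwdriver: loose screwdriver with yellow handle, 190 mm long, lying on the table; bystander. Its x axis runs along it to the tip.
- wheel: loose black rubber wheel lying flat, 68 mm across, 26 mm high; bystander. Origin under its centre.
Things that resemble listed ones, but are neither listed nor needed, are in the scene too. Leave any yellow look-alike of the part that bears fan_button alone.

How it is judged (in metres and radians):
On the way, in this order (a step that is already met when the one before it is completed fails the run):
1. the fan button is pressed fully down (value of joint fan_button above 0.0045 m), for 0.05 s.
2. the fingers push the lip from beneath as the pointer nears the band (contact force between the fingers and sash_c0 above 0.3 N and z of pointer in the frame of band above -0.04 m), for 0.1 s.
At the end, for the whole second after the job is handed in: the red pointer rests within 12 mm of the middle of the green band, the window is still, the fan button has sprung back, and tub, screwdriver and wheel are within 30 mm of where they were (z of pointer in the frame of band between -0.012 and 0.012 m and velocity of joint sash between -0.003 and 0.003 m/s and value of joint fan_button below 0.002 m and distance of each of tub, screwdriver, wheel from where it was at the start of the episode below 0.03 m); the robot touches nothing.
It fails at once if the lip is pinched between the fingers (contact force between the fingers and sash_c0 above 1 N and contact force between the fingers and sash_c1 above 1 N).
It fails at once if the tub, screwdriver or wheel is lifted, carried or pushed away (distance of any of tub, screwdriver, wheel from where it was at the start of the episode above 0.03 m).
It also fails if it takes over 48 s, if anything falls off the work surface, if the arm or the gripper's body presses on something with over 40 N, if the wrist force passes 120 N, or if a joint passes its speed limit or range.

ROBOT

A 6-joint arm with a two-finger parallel gripper is mounted at the origin on the work surface. World frame = base frame: x ahead of the robot, y to its left, z up, the work surface at z = 0. Lengths are in m, angles in degrees, forces in N, time in s.
With the tool pointing down it reaches from about 0.4 to 0.825 m from the base axis. Payload 7 kg.
Tool frame: the origin (TCP) lies between the finger pads; the fingertips stand 11 mm ahead of it and the grasp point (between the pads) lies 8 mm behind it (r.tcp_to_tips is the distance from the TCP to the fingertips, in m); x points along the fingers, y is the direction in which the jaws open and shut, and the axes are right-handed (so a half turn about x gives the same grasp; the last joint's range is limited). The gripper opens to 88 mm and grips with 3 to 60 N. Pads are 19 mm wide; open, the fingers measure 130 mm over their backs; the gripper's body (78 mm by 193 mm) begins 47 mm behind the grasp point.
Start: joints at [89.846, 20.546, 0.682, 0, -70.136, -16.507], TCP at [0.194, 0.647, 0.238] pointing down, gripper open.
Joint ranges: [-176.03, 176.03], [-82.01, 121.73], [-58.28, 71.71], [-173.87, 95.51], [-174.79, -0.11], [-173.66, 173.66]. Speed limits (degrees/s): [136.94, 136.94, 172.46, 180, 180, 180].

INTERFACE

Orientations are given as [roll, pitch, yaw] about the fixed x, y, z axes, in that order (R = Rz(yaw) Ry(pitch) Rx(roll)).
In Python, from plant import r gives the robot as it stands.
- The arm moves only by the tool arm_command, never from a script. Its argument "plan" is a list of rows, each an object of numbers: "dx", "dy", "dz": the shift along the tool's x, y, z each as a share of 0.02 m, from -1 to 1; "wx", "wy", "wz": the turn, a rotation vector about the tool's x, y, z each as a share of 0.08 rad, from -1 to 1. In form: [{"dx": .., "dy": .., "dz": .., "wx": .., "wy": .., "wz": ..}, ...]. A call has 1 to 20 rows; each row shifts and turns the pose as measured when the row begins, along the tool's axes as they then stand; what a row does not reach is not made up. A row lasts 1/12 s, in which the tool goes at most 41.7 mm and 7.16 degrees, less where a joint would pass 70% of its speed; a pose out of reach is approached as far as the arm can. A call with a number of a shift or a turn outside -1 to 1 is refused whole. A call with a gripper value outside its range is refused whole. "fingers" is the closure, from -1 (fully open) to 1 (shut), so that 0 is half open, set as the call begins (left out, the last holds). The fingers move at their own pace and stop on an object; "force" is the grip in N (left out, the last holds). Time passes only in rows, so rows that do not move let the fingers close. It gives the time, the measured TCP pose, the force and the opening at its end, in the units of the state.
- r.get_state(): the state, without advancing time (a new reading comes with each control period).
- r.capture(name): name is "scene" or "top"; returns (picture, depth): 480x640x3 uint8, red, green, blue; 480x640 float32, m along the optical axis (not along the pixel's ray), 0 where there is no reading.
- r.camera_model(name): a dict with "vertical_fov" (degrees; the focal length in pixels is half the picture's height over the tangent of half this angle, whatever the lens; pixels are square), "cx", "cy" (the principal point, pixels), "dist" ([k1, k2, p1, p2, k3] as OpenCV has them; the pictures are not rectified), "R" (3x3) and "t" (3): a world point X has camera coordinates R X + t. Camera axes: x right, y down, z forward; pixel columns grow to the right and rows downward; lengths in m; the calibration is good to about 2 mm. A picture is of the moment at which its call begins. camera_model takes no time and is no camera call.
- r.close_job(): hands the job in, once; it reports no verdict.
Trained networks look in the newest picture that a camera, given by its name, has taken for a name from the list of things; names that differ only in an ending like _2 or _b are one class to them, and where a whole thing is asked for, a point or a joint stands for the part that bears it (a point fixed in the world has none). Each returns a list of dicts, best first, with "score" (0 to 1); they miss things now and then, are a little off and sometimes report something else, mostly with a low value. They report only what shows in the picture. A call takes as long as a camera call. They do not tell look-alikes from the thing itself.
- r.cut_out(camera, query): "mask" (480x640 bool, what is visible of it) and "bbox" ([left, top, width, height] in pixels, round what is visible of it).
- r.spot_point(camera, query): "centre" ([column, row] in pixels: a listed point, or the origin of a listed thing).
The state is a dict: "time_s": time; "joints": joint angles; "qd": joint speeds; "joint_torque": joint torques, N m; "tcp_pos": TCP position; "eef_rot": TCP orientation; "contact_force": force on the tool from outside, world axes, zero at the start; "moment": the same for the moment, N m; "gripper_width": finger opening in m.
Only numpy, scipy, OpenCV 4.12 (cv2) and the standard library are available. Lean on these libraries where they do the work, as an engineer would, in place of code of your own. Each camera call takes 0.05 s, during which the arm holds its last target.

## Working session

There is one attempt and no reset: what is moved stays moved. The work goes in short steps, Python scripts to look and compute and a tool call to move; the robot and the scene stay as the last step left them, time stands still between calls to the robot, and variables do not carry over. Pictures are saved under pics/ and viewed, and the job is handed in when it is done.

Besides the shell and the picture viewer there is one more tool, called after "Request:" as name(argument=value, ...) on one line, values as JSON. arm_command: Moves the arm, as the interface text tells. Shift numbers are shares of 0.02 m and turn numbers shares of 0.08 rad, none past 1 either way. Its arguments: {"type":"object","properties":{"plan":{"type":"array","items":{"type":"object","properties":{"dx":{"type":"number"},"dy":{"type":"number"},"dz":{"type":"number"},"wx":{"type":"number"},"wy":{"type":"number"},"wz":{"type":"number"}}}},"fingers":{"type":"number"},"force":{"type":"number"}},"required":["plan"]}

```bash
ls; mkdir -p pics; cat > h.py <<'E'
import numpy as np, cv2
from plant import r
def K(name):
    m=r.camera_model(name); f=240/np.tan(np.radians(m["vertical_fov"])/2)
    return m,np.array([[f,0,m["cx"]],[0,f,m["cy"]],[0,0,1]]),np.array(m["dist"],float)
def world(name,uv,d):
    m,k,di=K(name); uv=np.atleast_2d(np.array(uv,float))
    n=cv2.undistortPoints(uv.reshape(-1,1,2),k,di).reshape(-1,2)
    d=np.atleast_1d(d).reshape(-1,1)
    c=np.hstack([n*d,d]); R=np.array(m["R"]);t=np.array(m["t"])
    return (c-t)@R
def pix(name,X):
    m,k,di=K(name); X=np.atleast_2d(np.array(X,float))
    p,_=cv2.projectPoints(X,cv2.Rodrigues(np.array(m["R"]))[0],np.array(m["t"],float),k,di)
    return p.reshape(-1,2)
def save(name,img): cv2.imwrite("pics/"+name,img[:,:,::-1])
E
python3 - <<'E'
from h import *
for c in("scene","top"):
    im,d=r.capture(c); save(c+"0.png",im); np.savez(c+"0.npz",im=im,d=d)
    for q in("fan_button_top","lip_under","lip_top","pointer","band"):
        for o in r.spot_point(c,q)[:3]:
            u,v=o["centre"]; dd=d[int(round(v)),int(round(u))] if 0<=v<479 and 0<=u<639 else 0
            print(c,q,round(o["score"],2),np.round([u,v],1),world(c,[u,v],dd).round(4) if dd>0 else None)
print(r.get_state())
E
```

```text
pics
scene fan_button_top 0.49 [249.6 178.1] [[ 0.5071 -0.5437  0.0685]]
scene fan_button_top 0.39 [282.8 201.8] [[ 0.4785 -0.3599  0.0692]]
scene fan_button_top 0.39 [333.9 185.8] [[ 0.297  -0.3618  0.0675]]
scene lip_under 0.88 [321.7 256.1] [[ 0.5366 -0.0192  0.1153]]
scene lip_under 0.7 [311.4 258.1] [[ 0.5566 -0.0371  0.1049]]
scene lip_top 0.56 [309.9 255.5] [[ 0.5546 -0.0487  0.1045]]
scene pointer 0.92 [332.2 289.4] [[0.602  0.143  0.1593]]
scene band 0.43 [300.9 263.3] [[0.6371 0.0652 0.1937]]
top fan_button_top 0.69 [527.8 232.4] [[ 0.5084 -0.53    0.0675]]
top fan_button_top 0.68 [458.1 328. ] [[ 0.2999 -0.3547  0.0658]]
top fan_button_top 0.64 [454.6 250.8] [[ 0.4714 -0.3579  0.0669]]
top lip_under 0.59 [311.1 221.5] [[ 0.5383 -0.039   0.1121]]
top pointer 0.89 [238.7 202. ] [[0.5804 0.1152 0.1385]]
top band 0.59 [310.7 188.6] [[ 0.6027 -0.0411  0.1467]]
top band 0.46 [227.1 145.4] [[0.6692 0.1198 0.2469]]
{'time_s': 0.6, 'joints': array([ 8.98463343e+01,  2.05447255e+01,  6.80452913e-01, -7.31720676e-04,
       -7.01369257e+01, -1.65048026e+01]), 'qd': array([ 0.02046037, -0.10099705, -0.02365273,  0.08001373, -0.04737756,
       -0.02722132]), 'joint_torque': array([ 5.70261036e-04, -5.81992078e+01,  2.93177962e+01,  6.99954182e+00,
        1.24582593e-02, -2.84911721e-05]), 'tcp_pos': array([0.19353049, 0.64661523, 0.23756594]), 'eef_rot': array([  76.63564064,   89.99861816, -120.02307627]), 'contact_force': array([-0.03047009, -0.40905279, -0.10821609]), 'moment': array([-0.03578717, -0.02254549, -0.0360517 ]), 'gripper_width': 0.08814451870228793}
```

View pics/scene0.png

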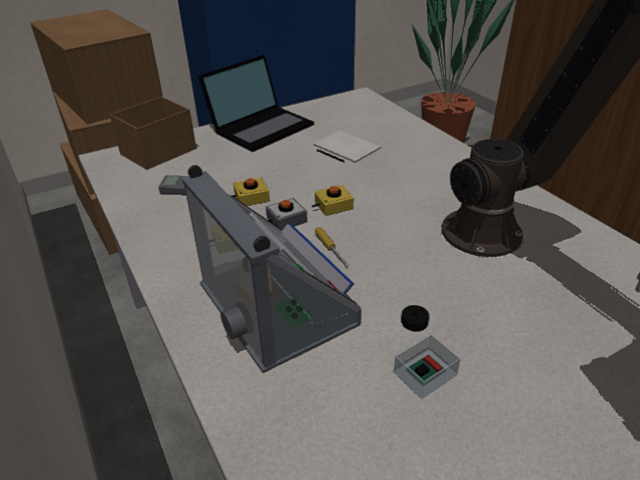

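View pics/top0.png

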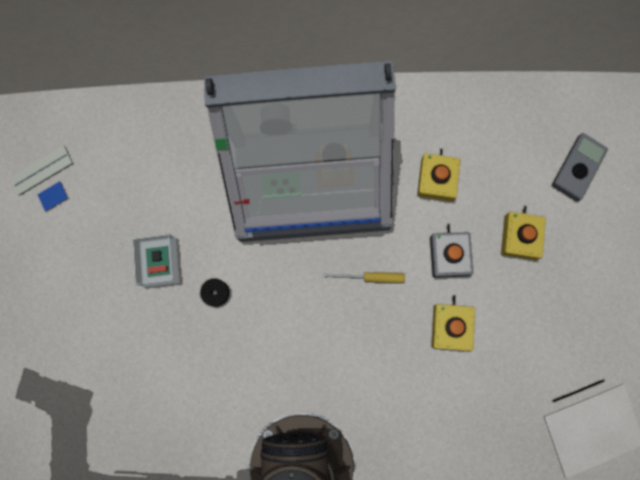

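The grey switch box, the real one, is at top (454,252), with three yellow look-alikes around it. The lip is near top row 225, the red pointer at (242,202) and the green band at (222,145). The screwdriver, wheel and tub lie in front of the booth. Next I'll refine these positions.

```bash
python3 - <<'E'
from h import *
Z=np.load("top0.npz"); im=Z["im"].astype(int); d=Z["d"]
R,G,B=im[...,0],im[...,1],im[...,2]
v,u=np.mgrid[:480,:640]
W=world("top",np.c_[u.ravel(),v.ravel()],d.ravel()).reshape(480,640,3)
def show(n,m):
    m=m&(d>0); 
    print(n,m.sum(),"uv",u[m].mean().round(1),v[m].mean().round(1),"med",np.median(W[m],0).round(4),"min",W[m].min(0).round(3),"max",W[m].max(0).round(3)); return m
box=lambda a,b,c,e:(u>=a)&(u<=b)&(v>=c)&(v<=e)
show("blue",m:=(B>R+50)&(B>G+30)&box(235,390,210,240))
m=(B>R+50)&(B>G+30)&box(235,390,210,240)&(d>0)
p=np.polyfit(W[m][:,1],W[m][:,0],1);print("lip x=",p,"yaw",-np.arctan(p[0]))
show("red",(R>G+60)&(R>B+60)&box(225,260,190,215))
show("green",(G>R+50)&(G>B+30)&box(205,240,130,160))
show("btn",(R>G+60)&(R>B+60)&box(430,475,235,270))
for y in range(232,274,3): print(y,[round(float(W[y,x,2]),4) for x in range(432,478,4)])
# window plane
m=box(245,375,215,222)
for x in (230,238,300,388,385):
  print(x,[(y,W[y,x].round(3).tolist()) for y in range(110,246,8)])
big=cv2.resize(Z["im"][120:250,200:400],None,fx=4,fy=4,interpolation=cv2.INTER_CUBIC); save("crop.png",big)
big=cv2.resize(Z["im"][225:285,420:490],None,fx=8,fy=8,interpolation=cv2.INTER_CUBIC); save("crop2.png",big)
E
```

```text
blue 467 uv 312.1 224.5 med [ 0.5308 -0.0411  0.1159] min [ 0.521 -0.187  0.109] max [0.542 0.105 0.122]
lip x= [-0.04934977  0.52864756] yaw 0.04930977082228867
red 12 uv 245.4 201.1 med [0.5813 0.1003 0.1411] min [0.579 0.096 0.137] max [0.583 0.105 0.144]
green 74 uv 220.6 143.9 med [0.6723 0.1325 0.2483] min [0.665 0.124 0.24 ] max [0.679 0.141 0.259]
btn 108 uv 454.7 251.9 med [ 0.4688 -0.3582  0.0667] min [ 0.457 -0.37   0.063] max [ 0.482 -0.345  0.072]
232 [0.0005, 0.0018, 0.005, -0.0007, 0.0377, 0.0447, 0.0423, 0.0455, 0.0415, 0.0426, -0.0043, -0.002]
235 [0.0415, 0.0448, 0.0511, 0.0439, 0.0444, 0.0427, 0.0504, 0.0473, 0.0434, 0.0436, 0.0039, -0.0017]
238 [0.0374, 0.0472, 0.0441, 0.0478, 0.0447, 0.0464, 0.0461, 0.047, 0.0453, 0.0448, 0.001, 0.0016]
241 [0.0414, 0.0465, 0.0429, 0.0482, 0.0422, 0.0493, 0.0479, 0.0429, 0.0444, 0.0475, 0.0038, 0.0039]
244 [0.0414, 0.0466, 0.0481, 0.0439, 0.0578, 0.0504, 0.055, 0.0456, 0.0445, 0.0442, 0.0015, 0.0011]
247 [0.0369, 0.0478, 0.0438, 0.0482, 0.0596, 0.0679, 0.0699, 0.057, 0.0467, 0.0461, -0.0012, -0.0006]
250 [0.0355, 0.0411, 0.0477, 
[... 2674 characters left out ...]
584, -0.208, 0.119]), (206, [0.57, -0.209, 0.103]), (214, [0.555, -0.209, 0.09]), (222, [0.542, -0.211, 0.066]), (230, [0.535, -0.217, 0.007]), (238, [0.518, -0.217, -0.003])]
385 [(110, [0.72, -0.194, 0.276]), (118, [0.709, -0.194, 0.264]), (126, [0.697, -0.195, 0.253]), (134, [0.685, -0.196, 0.238]), (142, [0.673, -0.196, 0.227]), (150, [0.661, -0.197, 0.212]), (158, [0.648, -0.197, 0.2]), (166, [0.637, -0.198, 0.182]), (174, [0.625, -0.199, 0.165]), (182, [0.611, -0.2, 0.15]), (190, [0.598, -0.201, 0.133]), (198, [0.584, -0.201, 0.121]), (206, [0.571, -0.202, 0.102]), (214, [0.557, -0.204, 0.083]), (222, [0.542, -0.204, 0.066]), (230, [0.536, -0.21, 0.006]), (238, [0.518, -0.21, -0.005])]
```

View pics/crop.png

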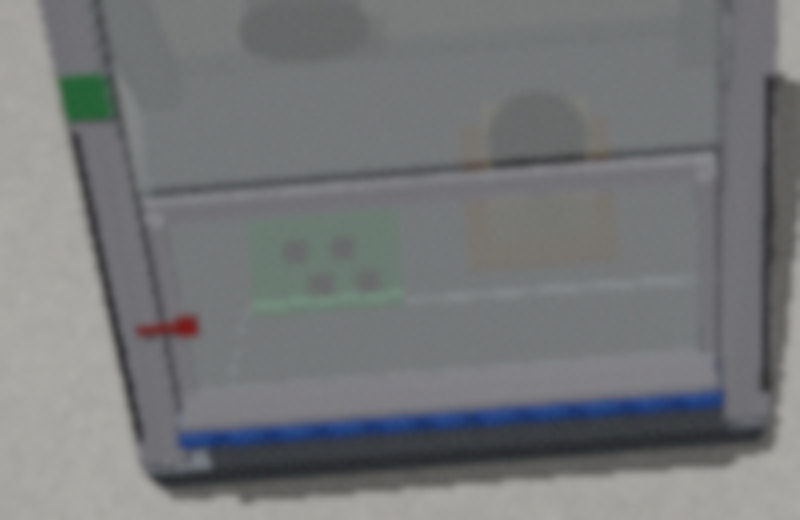

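View pics/crop2.png

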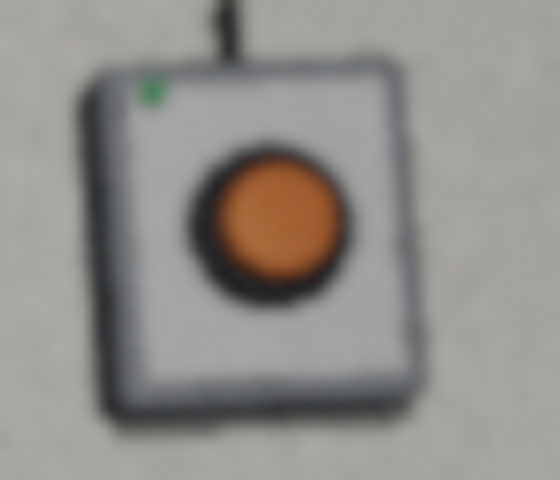

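```bash
cat >> h.py <<'E'
from scipy.spatial.transform import Rotation as Ro
import json
def pose():
    s=r.get_state(); return np.array(s["tcp_pos"]),Ro.from_euler("xyz",s["eef_rot"],degrees=True)
def log():
    s=r.get_state(); open("log.jsonl","a").write(json.dumps([list(s["joints"]),list(s["tcp_pos"]),list(s["eef_rot"])])+"\n")
    return s
def need(tgt,Rt=None):
    p,R=pose(); log()
    v=R.inv().apply(np.array(tgt)-p); print("tool shift (units of .02):",(v/.02).round(2))
    if Rt is not None: print("turn (units .08):",((R.inv()*Rt).as_rotvec()/.08).round(2))
def toolR(pitch,yaw,flip=1):
    # tool x: pitch below horizontal, heading yaw; tool y horizontal
    p=np.radians(pitch); x=np.array([np.cos(p)*np.cos(yaw),np.cos(p)*np.sin(yaw),-np.sin(p)])
    y=flip*np.array([-np.sin(yaw),np.cos(yaw),0]); return Ro.from_matrix(np.c_[x,y,np.cross(x,y)])
E
python3 - <<'E'
from h import *
p,R=pose();print(R.as_matrix().round(3))
Z=np.load("top0.npz"); d=Z["d"]
v,u=np.mgrid[:480,:640]
W=world("top",np.c_[u.ravel(),v.ravel()],d.ravel()).reshape(480,640,3)
# rails: left (px), right
left=[];right=[]
for y in range(110,215):
    # left rail center approx crop: (90,100)->(222,145) to (160,430)->(240,227)
    c=222+(y-145)*(240-222)/(227-145); 
    for x in range(int(c)-2,int(c)+3): left.append(W[y,x])
    c=386; 
    for x in range(int(c)-2,int(c)+3): right.append(W[y,x])
P=np.array(left+right)
for it in range(5):
    c=np.median(P,0) if it==0 else P.mean(0); n=np.linalg.svd(P-c)[2][2]; e=(P-c)@n; P=P[abs(e)<max(.004,2*e.std())]
n=n*np.sign(n[0]); print("n",n,"slope",np.degrees(np.arctan2(n[0],-n[2])),"yaw",np.arctan2(n[1],n[0]),"off",c@n,e.std(),len(P))
for f in (1,-1):
  for pitch in (90,60): print(f,pitch,((R.inv()*toolR(pitch,.05,f)).as_rotvec()).round(3))
need([.469,-.358,.2])
E
```

```text
[[-0.    -0.287 -0.958]
 [-0.    -0.958  0.287]
 [-1.     0.     0.   ]]
n [ 0.76660497  0.03965736 -0.64089322] slope 50.10387228616457 yaw 0.05168508878550184 off 0.36426291420354534 0.001684508261976546 1003
1 90 [ 2.801 -0.    -0.   ]
1 60 [ 2.714 -0.125 -0.727]
-1 90 [-0.341  0.    -0.   ]
-1 60 [-0.333  0.518 -0.089]
tool shift (units of .02): [  1.88  44.17 -27.6 ]
```

Request:
arm_command(plan=[{"dy":1,"dz":-0.85},{"dy":1,"dz":-0.85},{"dy":1,"dz":-0.85},{"dy":1,"dz":-0.85},{"dy":1,"dz":-0.85},{"dy":1,"dz":-0.85},{"dy":1,"dz":-0.85},{"dy":1,"dz":-0.85},{"dy":1,"dz":-0.85},{"dy":1,"dz":-0.85},{"dy":1,"dz":-0.85},{"dy":1,"dz":-0.85},{"dy":1,"dz":-0.85},{"dy":1,"dz":-0.85},{"dy":1,"dz":-0.85},{"dy":1,"dz":-0.85},{"dy":1,"dz":-0.85},{"dy":1,"dz":-0.85},{"dy":1,"dz":-0.85},{"dy":1,"dz":-0.85}], fingers=1, force=20)

```text
schema error: expected keys dx, dy, dz, wx, wy, wz
```

```bash
python3 - <<'E'
from h import *
need([.469,-.358,.2],toolR(90,.05,-1)); print(pose()[0],r.get_state()["joints"].round(1))
E
```

```text
tool shift (units of .02): [  1.88  44.17 -27.6 ]
turn (units .08): [-4.26  0.   -0.  ]
[0.19353049 0.64661523 0.23756594] [ 89.8  20.5   0.7  -0.  -70.1 -16.5]
```

All keys are required, so I'll send the move again with every key filled in.

Request:
arm_command(plan=[{"dx":0,"dy":1,"dz":-0.85,"wx":0,"wy":0,"wz":0},{"dx":0,"dy":1,"dz":-0.85,"wx":0,"wy":0,"wz":0},{"dx":0,"dy":1,"dz":-0.85,"wx":0,"wy":0,"wz":0},{"dx":0,"dy":1,"dz":-0.85,"wx":0,"wy":0,"wz":0},{"dx":0,"dy":1,"dz":-0.85,"wx":0,"wy":0,"wz":0},{"dx":0,"dy":1,"dz":-0.85,"wx":0,"wy":0,"wz":0},{"dx":0,"dy":1,"dz":-0.85,"wx":0,"wy":0,"wz":0},{"dx":0,"dy":1,"dz":-0.85,"wx":0,"wy":0,"wz":0},{"dx":0,"dy":1,"dz":-0.85,"wx":0,"wy":0,"wz":0},{"dx":0,"dy":1,"dz":-0.85,"wx":0,"wy":0,"wz":0},{"dx":0,"dy":1,"dz":-0.85,"wx":0,"wy":0,"wz":0},{"dx":0,"dy":1,"dz":-0.85,"wx":0,"wy":0,"wz":0},{"dx":0,"dy":1,"dz":-0.85,"wx":0,"wy":0,"wz":0},{"dx":0,"dy":1,"dz":-0.85,"wx":0,"wy":0,"wz":0},{"dx":0,"dy":1,"dz":-0.85,"wx":0,"wy":0,"wz":0},{"dx":0,"dy":1,"dz":-0.85,"wx":0,"wy":0,"wz":0},{"dx":0,"dy":1,"dz":-0.85,"wx":0,"wy":0,"wz":0},{"dx":0,"dy":1,"dz":-0.85,"wx":0,"wy":0,"wz":0},{"dx":0,"dy":1,"dz":-0.85,"wx":0,"wy":0,"wz":0},{"dx":0,"dy":1,"dz":-0.85,"wx":0,"wy":0,"wz":0}], fingers=1, force=20)

```text
time_s: 2.27
tcp_pos: [0.4112, 0.1478, 0.2389]
eef_rot: [-109.1, 89.4, 54.7]
contact_force: [0.6, 0.5, -0.4]
gripper_width: 0.0006
```

```bash
python3 - <<'E'
from h import *
need([.469,-.358,.2],toolR(90,.05,-1)); print(pose()[0],r.get_state()["joints"].round(1))
E
```

```text
tool shift (units of .02): [ 1.76 23.5  -9.82]
turn (units .08): [-4.16 -0.06  0.11]
[0.41115673 0.14778655 0.23890169] [ 45.7  -3.  -27.7  -0.1 -64.8  28.1]
```

Request:
arm_command(plan=[{"dx":0,"dy":1,"dz":-0.42,"wx":0,"wy":0,"wz":0},{"dx":0,"dy":1,"dz":-0.42,"wx":0,"wy":0,"wz":0},{"dx":0,"dy":1,"dz":-0.42,"wx":0,"wy":0,"wz":0},{"dx":0,"dy":1,"dz":-0.42,"wx":0,"wy":0,"wz":0},{"dx":0,"dy":1,"dz":-0.42,"wx":0,"wy":0,"wz":0},{"dx":0,"dy":1,"dz":-0.42,"wx":0,"wy":0,"wz":0},{"dx":0,"dy":1,"dz":-0.42,"wx":0,"wy":0,"wz":0},{"dx":0,"dy":1,"dz":-0.42,"wx":0,"wy":0,"wz":0},{"dx":0,"dy":1,"dz":-0.42,"wx":0,"wy":0,"wz":0},{"dx":0,"dy":1,"dz":-0.42,"wx":0,"wy":0,"wz":0},{"dx":0,"dy":1,"dz":-0.42,"wx":0,"wy":0,"wz":0},{"dx":0,"dy":1,"dz":-0.42,"wx":0,"wy":0,"wz":0},{"dx":0,"dy":1,"dz":-0.42,"wx":0,"wy":0,"wz":0},{"dx":0,"dy":1,"dz":-0.42,"wx":0,"wy":0,"wz":0},{"dx":0,"dy":1,"dz":-0.42,"wx":0,"wy":0,"wz":0},{"dx":0,"dy":1,"dz":-0.42,"wx":-0.5,"wy":0,"wz":0},{"dx":0,"dy":1,"dz":-0.42,"wx":-0.5,"wy":0,"wz":0},{"dx":0,"dy":1,"dz":-0.42,"wx":-0.5,"wy":0,"wz":0},{"dx":0,"dy":1,"dz":-0.42,"wx":-0.5,"wy":0,"wz":0},{"dx":0,"dy":1,"dz":-0.42,"wx":-0.5,"wy":0,"wz":0}])

```text
time_s: 3.93
tcp_pos: [0.4702, -0.3055, 0.2411]
eef_rot: [-146.2, 88.7, 29.4]
contact_force: [0.6, 1.4, 0.1]
gripper_width: 0.0002
```

```bash
python3 - <<'E'
from h import *
need([.469,-.358,.1],toolR(90,.05,-1)); print(pose()[0],r.get_state()["joints"].round(1),r.tcp_to_tips)
E
```

```text
tool shift (units of .02): [ 7.02  2.71 -0.  ]
turn (units .08): [-1.58 -0.25  0.15]
[ 0.47020909 -0.30552996  0.24110176] [-13.6   9.3 -13.7  -1.  -66.   99.7] 0.011
```

Request:
arm_command(plan=[{"dx":0.5,"dy":0.9,"dz":0,"wx":-0.5,"wy":-0.08,"wz":0.05},{"dx":1,"dy":0.9,"dz":0,"wx":-0.5,"wy":-0.08,"wz":0.05},{"dx":1,"dy":0.9,"dz":0,"wx":-0.5,"wy":-0.08,"wz":0.05},{"dx":1,"dy":0,"dz":0,"wx":0,"wy":0,"wz":0},{"dx":1,"dy":0,"dz":0,"wx":0,"wy":0,"wz":0},{"dx":1,"dy":0,"dz":0,"wx":0,"wy":0,"wz":0},{"dx":1,"dy":0,"dz":0,"wx":0,"wy":0,"wz":0},{"dx":0,"dy":0,"dz":0,"wx":0,"wy":0,"wz":0}])

```text
time_s: 4.6
tcp_pos: [0.471, -0.3687, 0.1073]
eef_rot: [140.6, 89.6, -36.7]
contact_force: [-1.1, 0.4, -0.0]
gripper_width: 0.0004
```

```bash
python3 - <<'E'
from h import *
need([.469,-.358,.0777],toolR(90,.05,-1)); print(pose()[0])
for c in("scene","top"):
    im,d=r.capture(c); save(c+"1.png",im); np.savez(c+"1.npz",im=im,d=d)
im=np.load("scene1.npz")["im"]; save("c1.png",cv2.resize(im[140:280,200:400],None,fx=4,fy=4))
E
```

```text
tool shift (units of .02): [ 1.48 -0.55  0.08]
turn (units .08): [-0.03 -0.07 -0.06]
[ 0.47098938 -0.3687462   0.10728791]
```

View pics/c1.png

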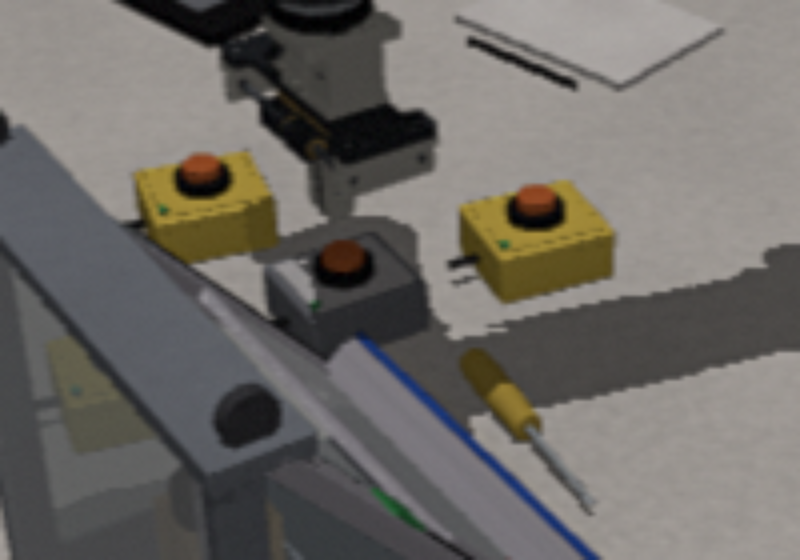

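View pics/top1.png

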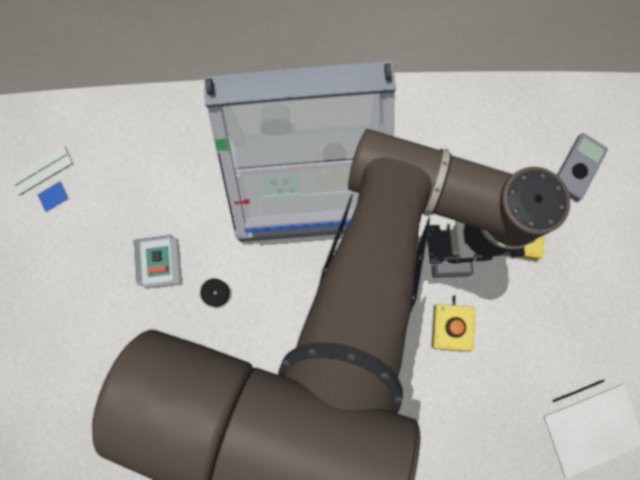

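The closed fingertips hover above the orange button on the grey box (scene crop, tips (340,205), button (342,255)). Next I'll centre them and go down.

Request:
arm_command(plan=[{"dx":0.6,"dy":-0.55,"dz":0.08,"wx":0,"wy":-0.07,"wz":-0.06},{"dx":0.5,"dy":0,"dz":0,"wx":0,"wy":0,"wz":0},{"dx":0,"dy":0,"dz":0,"wx":0,"wy":0,"wz":0}])

```text
time_s: 4.95
tcp_pos: [0.4738, -0.3595, 0.0927]
eef_rot: [149.0, 89.3, -28.1]
contact_force: [0.8, -0.3, 0.1]
gripper_width: 0.0006
```

```bash
python3 - <<'E'
from h import *
need([.469,-.358,.0777],toolR(90,.05,-1)); print(pose()[0],r.get_state()["contact_force"])
E
```

```text
tool shift (units of .02): [ 0.74 -0.09  0.24]
turn (units .08): [ 0.   -0.12 -0.07]
[ 0.47377158 -0.35954378  0.09265287] [ 0.8034454  -0.27563814  0.11783264]
```

Request:
arm_command(plan=[{"dx":0.5,"dy":-0.09,"dz":0.24,"wx":0,"wy":-0.12,"wz":-0.07},{"dx":0.4,"dy":0,"dz":0,"wx":0,"wy":0,"wz":0},{"dx":0.1,"dy":0,"dz":0,"wx":0,"wy":0,"wz":0}])

```text
time_s: 5.2
tcp_pos: [0.4706, -0.3584, 0.0742]
eef_rot: [149.8, 89.7, -27.2]
contact_force: [-0.5, 1.0, 3.4]
gripper_width: 0.0003
```

Request:
arm_command(plan=[{"dx":0.15,"dy":0,"dz":0,"wx":0,"wy":0,"wz":0},{"dx":0.1,"dy":0,"dz":0,"wx":0,"wy":0,"wz":0}])

```text
time_s: 5.37
tcp_pos: [0.4708, -0.3586, 0.0718]
eef_rot: [140.6, 89.7, -36.3]
contact_force: [-7.9, 12.0, 33.5]
gripper_width: 0.0004
```

Request:
arm_command(plan=[{"dx":0,"dy":0,"dz":0,"wx":0,"wy":0,"wz":0}])

```text
time_s: 5.45
tcp_pos: [0.4707, -0.3585, 0.073]
eef_rot: [139.0, 89.7, -38.0]
contact_force: [-2.2, 2.0, 4.5]
gripper_width: 0.0006
```

Request:
arm_command(plan=[{"dx":0.09,"dy":0,"dz":0,"wx":0,"wy":0,"wz":0},{"dx":0.02,"dy":0,"dz":0,"wx":0,"wy":0,"wz":0}])

```text
time_s: 5.62
tcp_pos: [0.4708, -0.3585, 0.0725]
eef_rot: [140.0, 89.6, -36.9]
contact_force: [-1.3, 2.1, 4.4]
gripper_width: 0.0006
```

The button has bottomed (33 N at z 0.0718 and about 4.4 N held). Now I'll lift.

Request:
arm_command(plan=[{"dx":-0.6,"dy":0,"dz":0,"wx":0,"wy":0,"wz":0},{"dx":-1,"dy":0,"dz":0,"wx":0,"wy":0,"wz":0},{"dx":-1,"dy":0,"dz":0,"wx":0,"wy":0,"wz":0},{"dx":-1,"dy":0,"dz":0,"wx":0,"wy":0,"wz":0},{"dx":-1,"dy":0,"dz":0,"wx":0,"wy":0,"wz":0},{"dx":-1,"dy":0,"dz":0,"wx":0,"wy":0,"wz":0},{"dx":-1,"dy":0,"dz":0,"wx":0,"wy":0,"wz":0}])

```text
time_s: 6.2
tcp_pos: [0.4679, -0.3577, 0.2048]
eef_rot: [14.7, 89.9, -162.3]
contact_force: [-0.6, -0.5, -0.1]
gripper_width: 0.0003
```

```bash
python3 - <<'E'
from h import *
need([.470,-.043,.2],toolR(60,.05,-1)); print(pose()[0],r.get_state()["joints"].round(1))
print(pose()[1].as_matrix().round(2))
E
```

```text
tool shift (units of .02): [  0.23 -15.71  -0.93]
turn (units .08): [0.03 6.57 0.  ]
[ 0.46793791 -0.35769187  0.20481995] [-1.830e+01  1.390e+01 -1.320e+01  1.000e-01 -6.300e+01  1.113e+02]
[[-0.    0.05 -1.  ]
 [-0.   -1.   -0.05]
 [-1.    0.    0.  ]]
```

Request:
arm_command(plan=[{"dx":0,"dy":-1,"dz":-0.06,"wx":0,"wy":0,"wz":0},{"dx":0,"dy":-1,"dz":-0.06,"wx":0,"wy":0,"wz":0},{"dx":0,"dy":-1,"dz":-0.06,"wx":0,"wy":0,"wz":0},{"dx":0,"dy":-1,"dz":-0.06,"wx":0,"wy":0,"wz":0},{"dx":0,"dy":-1,"dz":-0.06,"wx":0,"wy":0,"wz":0},{"dx":0,"dy":-1,"dz":-0.06,"wx":0,"wy":0.6,"wz":0},{"dx":0,"dy":-1,"dz":0,"wx":0,"wy":0.6,"wz":0},{"dx":0,"dy":-1,"dz":0,"wx":0,"wy":0.6,"wz":0},{"dx":0,"dy":-1,"dz":0,"wx":0,"wy":0.6,"wz":0},{"dx":0,"dy":-1,"dz":0,"wx":0,"wy":0.6,"wz":0},{"dx":0,"dy":-1,"dz":0,"wx":0,"wy":0.6,"wz":0},{"dx":0,"dy":-1,"dz":0,"wx":0,"wy":0.6,"wz":0},{"dx":0,"dy":-1,"dz":0,"wx":0,"wy":0.6,"wz":0},{"dx":0,"dy":-1,"dz":0,"wx":0,"wy":0.6,"wz":0}])

```text
time_s: 7.37
tcp_pos: [0.4679, -0.0706, 0.211]
eef_rot: [-179.8, 63.4, 2.8]
contact_force: [0.7, -1.4, 0.2]
gripper_width: 0.0009
```

```bash
python3 - <<'E'
from h import *
need([.474,-.043,.158],toolR(60,.05,-1)); print(pose()[0],r.get_state()["joints"].round(1))
print(pose()[1].as_matrix().round(2))
for c in("scene","top"):
    im,d=r.capture(c); save(c+"2.png",im); np.savez(c+"2.npz",im=im,d=d)
E
```

```text
tool shift (units of .02): [ 2.54 -1.36  0.86]
turn (units .08): [-0.04  0.75 -0.  ]
[ 0.46791034 -0.07060873  0.21103532] [ 21.  -13.8 -52.5  17.9 -27.   57.4]
[[ 0.45  0.05 -0.89]
 [ 0.02 -1.   -0.04]
 [-0.89 -0.   -0.45]]
```

View pics/scene2.png

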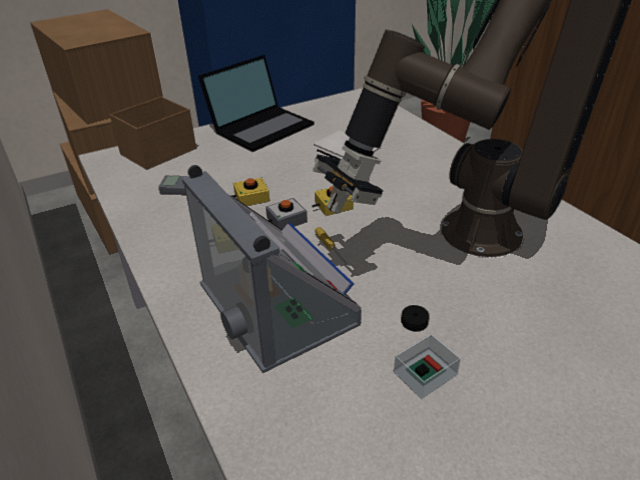

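Now I have the hand in front of and above the lip, with nothing touching. The next move takes it down along the tool axis, a little away from the window.

Request:
arm_command(plan=[{"dx":0.3,"dy":-0.5,"dz":0.3,"wx":0,"wy":0,"wz":0},{"dx":0.8,"dy":-0.5,"dz":0.3,"wx":0,"wy":0,"wz":0},{"dx":0.8,"dy":-0.5,"dz":0.2,"wx":0,"wy":0,"wz":0},{"dx":0.8,"dy":0,"dz":0,"wx":0,"wy":0,"wz":0},{"dx":0,"dy":0,"dz":0,"wx":0,"wy":0,"wz":0}])

```text
time_s: 7.88
tcp_pos: [0.4844, -0.0401, 0.1679]
eef_rot: [-178.4, 63.7, 4.9]
contact_force: [-0.0, -0.3, 0.0]
gripper_width: 0.0004
```

```bash
python3 - <<'E'
from h import *
need([.513,-.041,.0897],toolR(63.4,.05,-1)); print(pose()[0],r.get_state()["joints"].round(1))
E
```

```text
tool shift (units of .02): [4.14 0.18 0.45]
turn (units .08): [0.05 0.06 0.2 ]
[ 0.48436397 -0.04011003  0.16792221] [ 22.1  -8.4 -58.   26.8 -16.8  47.1]
```

Request:
arm_command(plan=[{"dx":-0.3,"dy":0,"dz":0,"wx":0,"wy":-0.6,"wz":0.1},{"dx":0,"dy":0,"dz":0.2,"wx":0,"wy":-0.7,"wz":0.1},{"dx":0,"dy":0,"dz":0.2,"wx":0,"wy":-0.7,"wz":0},{"dx":0,"dy":0,"dz":0,"wx":0,"wy":-0.6,"wz":0},{"dx":0,"dy":0,"dz":0,"wx":0,"wy":0,"wz":0}])

```text
time_s: 8.3
tcp_pos: [0.4711, -0.0416, 0.1698]
eef_rot: [179.8, 76.5, 3.0]
contact_force: [0.5, 0.2, 0.4]
gripper_width: 0.0005
```

```bash
python3 - <<'E'
from h import *
T=toolR(75,.05,-1)
need(np.array([.523,-.041,.0972])+.015*T.as_matrix()[:,2],T); print(pose()[0],r.get_state()["joints"].round(1))
E
cat log.jsonl | wc -l
```

```text
tool shift (units of .02): [ 4.16  0.1  -0.93]
turn (units .08): [0.07 0.33 0.01]
[ 0.47105261 -0.04164574  0.16983295] [ 22.5  -3.6 -42.5   7.2 -38.6  65.6]
10
```

Request:
arm_command(plan=[{"dx":0.9,"dy":0.05,"dz":-0.1,"wx":0,"wy":0,"wz":0},{"dx":0.9,"dy":0.05,"dz":-0.2,"wx":0,"wy":0,"wz":0},{"dx":0.9,"dy":0,"dz":-0.2,"wx":0,"wy":0,"wz":0},{"dx":0.9,"dy":0,"dz":-0.2,"wx":0,"wy":0,"wz":0},{"dx":0.4,"dy":0,"dz":0,"wx":0,"wy":0,"wz":0},{"dx":0,"dy":0,"dz":0,"wx":0,"wy":0,"wz":0}])

```text
time_s: 8.8
tcp_pos: [0.5068, -0.0427, 0.0962]
eef_rot: [-179.4, 75.9, 3.6]
contact_force: [0.2, -0.7, -0.0]
gripper_width: 0.0003
```

```bash
python3 - <<'E'
from h import *
T=toolR(75,.05,-1)
need(np.array([.523,-.041,.0972])+.015*T.as_matrix()[:,2],T); print(pose()[0],r.get_state()["joints"].round(1))
for c in("scene","top"):
    im,d=r.capture(c); save(c+"3.png",im); np.savez(c+"3.npz",im=im,d=d)
im=np.load("scene3.npz")["im"]; save("c3.png",cv2.resize(im[160:340,180:420],None,fx=3.3,fy=3.3))
E
```

```text
tool shift (units of .02): [ 0.16 -0.05 -0.05]
turn (units .08): [0.03 0.19 0.04]
[ 0.50678559 -0.04273786  0.09615065] [ 20.1   6.1 -45.7   9.5 -24.9  64.7]
```

View pics/c3.png

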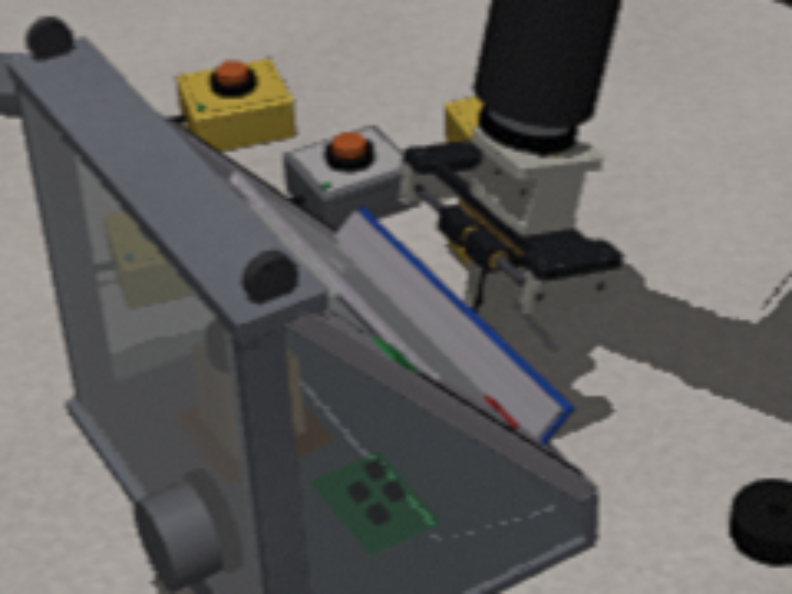

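View pics/top3.png

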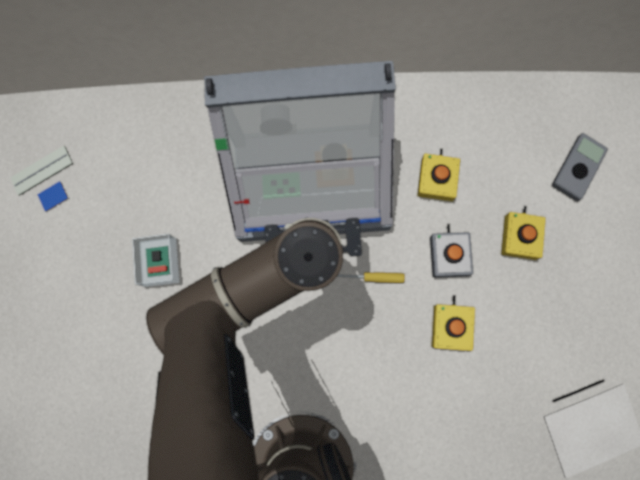

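The hand is now low in front of the lip (scene crop, tips hidden behind the lip near (480,300)). The button looks sprung back. I'll move in to make contact.

Request:
arm_command(plan=[{"dx":0.3,"dy":0,"dz":-0.4,"wx":0,"wy":0,"wz":0},{"dx":0.1,"dy":0,"dz":-0.3,"wx":0,"wy":0,"wz":0}])

```text
time_s: 9.07
tcp_pos: [0.5221, -0.042, 0.0946]
eef_rot: [-179.3, 75.7, 3.7]
contact_force: [-10.0, 0.2, 4.6]
gripper_width: 0.0007
```

Request:
arm_command(plan=[{"dx":0,"dy":0,"dz":-0.15,"wx":0,"wy":0,"wz":0},{"dx":0,"dy":0,"dz":-0.15,"wx":0,"wy":0,"wz":0}])

```text
time_s: 9.23
tcp_pos: [0.5255, -0.0429, 0.0954]
eef_rot: [-179.5, 76.1, 3.4]
contact_force: [-9.7, 1.3, 3.0]
gripper_width: 0.0003
```

Request:
arm_command(plan=[{"dx":-0.3,"dy":0,"dz":-0.4,"wx":0,"wy":0,"wz":0},{"dx":-0.3,"dy":0,"dz":-0.4,"wx":0,"wy":0,"wz":0},{"dx":-0.3,"dy":0,"dz":-0.4,"wx":0,"wy":0,"wz":0}])

```text
time_s: 9.48
tcp_pos: [0.5405, -0.0432, 0.1165]
eef_rot: [-179.7, 76.6, 3.1]
contact_force: [-2.1, 0.5, -2.3]
gripper_width: 0.0007
```

```bash
python3 - <<'E'
from h import *
need([.523,-.041,.0972],toolR(75,.05,-1)); print(pose()[0],r.get_state()["joints"].round(1),r.get_state()["contact_force"])
for c in("scene","top"):
    im,d=r.capture(c); save(c+"4.png",im); np.savez(c+"4.npz",im=im,d=d)
im=np.load("scene4.npz")["im"]; save("c4.png",cv2.resize(im[220:320,260:400],None,fx=5.7,fy=5.7))
im=np.load("top4.npz")["im"]; save("t4.png",cv2.resize(im[120:250,200:400],None,fx=4,fy=4))
E
```

```text
tool shift (units of .02): [ 0.74 -0.15  1.07]
turn (units .08): [-0.01  0.35  0.01]
[ 0.54051906 -0.0432018   0.11654716] [ 18.6   7.8 -38.9   7.  -30.6  68.7] [-2.06335638  0.51375481 -2.29510127]
```

View pics/c4.png

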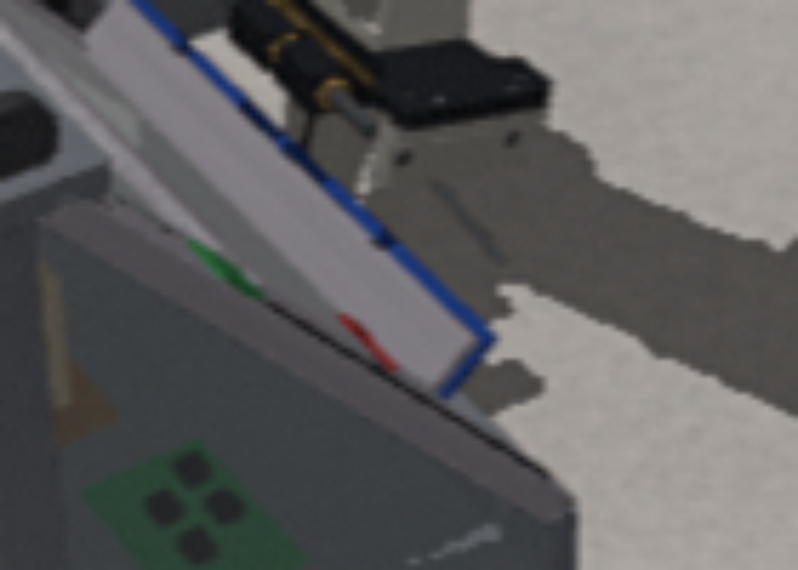

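View pics/t4.png

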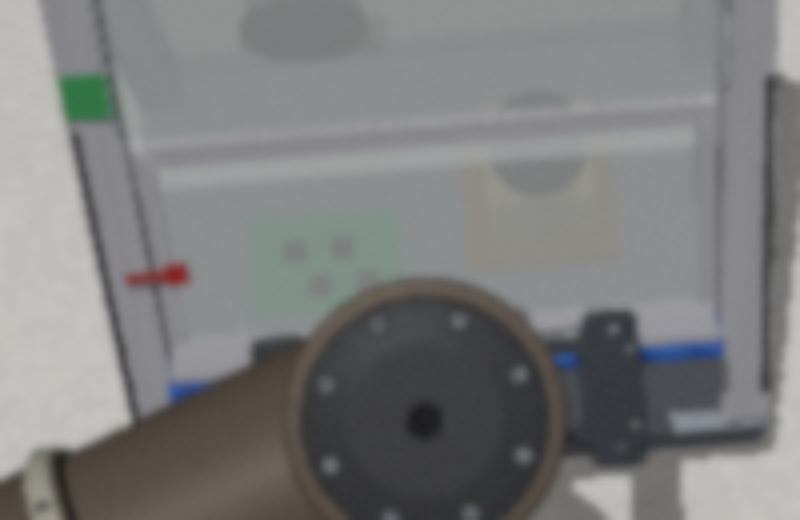

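Pushing works: the pointer tip in the top crop moved from (138,330) to (126,278), and the band is at (86,98). Now I'll measure the remaining travel.

```bash
cat >> h.py <<'E'
def gap(im,vis=True):
    im=im.astype(int);R,G,B=im[...,0],im[...,1],im[...,2]
    v,u=np.mgrid[:480,:640]; m,k,di=K("top")
    Rm=np.array(m["R"]);C=-Rm.T@np.array(m["t"])
    n=np.array([.7666,.0397,-.6409]);off=.3643; yaw=.051
    s=np.array([np.cos(np.radians(50))*np.cos(yaw),np.cos(np.radians(50))*np.sin(yaw),np.sin(np.radians(50))])
    def pt(mask,w):
        w=w[mask]; out=[]
        uv=np.c_[u[mask],v[mask]].astype(float)
        dr=(world("top",uv,np.ones(len(uv)))-C); t=(off-n@C)/(dr@n); P=C+dr*t[:,None]
        return (P*w[:,None]).sum(0)/w.sum(), P, w
    box=lambda a,b,c,e:(u>=a)&(u<=b)&(v>=c)&(v<=e)
    wr=np.clip(R-(G+B)/2-10,0,None).astype(float); wg=np.clip(G-(R+B)/2-15,0,None).astype(float)
    a,P,w=pt((wr>20)&box(205,252,120,225)&(wg<5),wr); b,Pg,w2=pt((wg>15)&box(205,240,125,165),wg)
    print("red",a.round(4),"green",b.round(4),"gap along slope mm",((a-b)@s*1000).round(1),"range green",((Pg-b)@s*1000).min().round(1),((Pg-b)@s*1000).max().round(1))
    return (a-b)@s
E
python3 - <<'E'
from h import *
for i in (0,3,4): gap(np.load(f"top{i}.npz")["im"])
E
```

```text
red [0.5825 0.1061 0.1349] green [0.6736 0.1331 0.2455] gap along slope mm -144.1 range green -11.7 11.4
red [0.5824 0.1063 0.1348] green [0.6736 0.133  0.2455] gap along slope mm -144.2 range green -12.1 11.8
red [0.6041 0.1075 0.1609] green [0.6735 0.133  0.2455] gap along slope mm -110.2 range green -12.1 11.8
```

Request:
arm_command(plan=[{"dx":-0.3,"dy":0,"dz":-0.4,"wx":0,"wy":0,"wz":0},{"dx":-0.3,"dy":0,"dz":-0.4,"wx":0,"wy":0,"wz":0},{"dx":-0.3,"dy":0,"dz":-0.4,"wx":0,"wy":0,"wz":0},{"dx":-0.3,"dy":0,"dz":-0.4,"wx":0,"wy":0,"wz":0},{"dx":-0.3,"dy":0,"dz":-0.4,"wx":0,"wy":0,"wz":0},{"dx":-0.3,"dy":0,"dz":-0.4,"wx":0,"wy":0,"wz":0},{"dx":-0.15,"dy":0,"dz":-0.2,"wx":0,"wy":0,"wz":0},{"dx":0,"dy":0,"dz":0,"wx":0,"wy":0,"wz":0}])

```text
time_s: 10.25
tcp_pos: [0.5834, -0.0416, 0.1693]
eef_rot: [-179.5, 76.7, 3.2]
contact_force: [-3.1, 0.3, 0.5]
gripper_width: 0.0006
```

```bash
python3 - <<'E'
from h import *
print(pose()[0],r.get_state()["joints"].round(1),r.get_state()["contact_force"].round(1))
im,d=r.capture("top"); np.savez("top5.npz",im=im,d=d); gap(im); save("t5.png",cv2.resize(im[120:250,200:400],None,fx=4,fy=4))
im,d=r.capture("scene"); np.savez("scene5.npz",im=im,d=d); save("c5.png",cv2.resize(im[180:320,220:420],None,fx=4,fy=4))
E
```

```text
[ 0.58344942 -0.04161124  0.16929324] [ 17.1   8.1 -29.2   4.9 -39.9  72.2] [-3.1  0.3  0.5]
red [0.6452 0.1096 0.2102] green [0.6735 0.1329 0.2454] gap along slope mm -45.9 range green -12.2 11.9
```

View pics/t5.png

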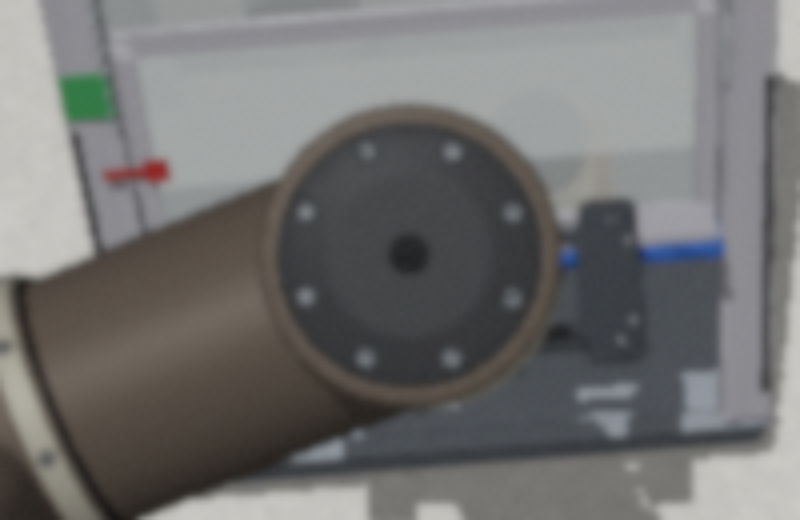

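View pics/c5.png

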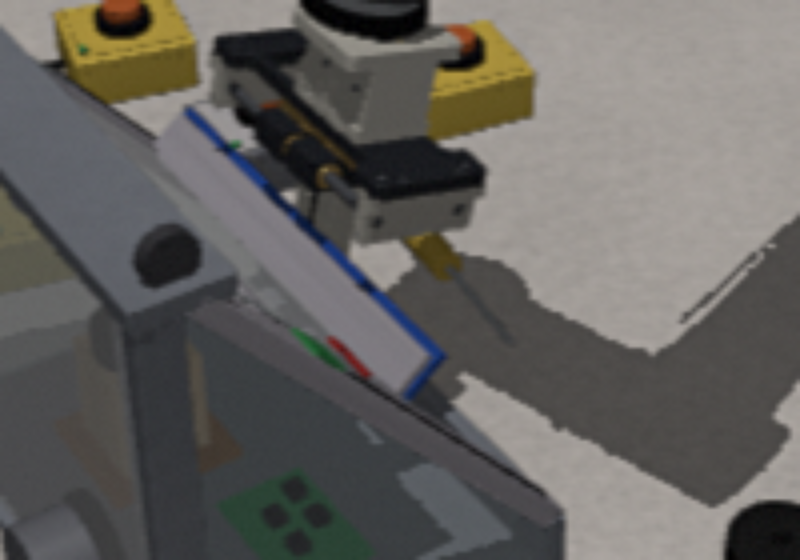

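Request:
arm_command(plan=[{"dx":-0.3,"dy":0,"dz":-0.4,"wx":0,"wy":0,"wz":0},{"dx":-0.3,"dy":0,"dz":-0.4,"wx":0,"wy":0,"wz":0},{"dx":-0.3,"dy":0,"dz":-0.4,"wx":0,"wy":0,"wz":0},{"dx":0,"dy":0,"dz":0,"wx":0,"wy":0,"wz":0}])

```text
time_s: 10.68
tcp_pos: [0.6012, -0.0409, 0.191]
eef_rot: [-179.5, 76.9, 3.2]
contact_force: [-0.8, 0.3, 1.1]
gripper_width: 0.0005
```

```bash
python3 - <<'E'
from h import *
print(pose()[0],r.get_state()["joints"].round(1),r.get_state()["contact_force"].round(1))
im,d=r.capture("top"); np.savez("top6.npz",im=im,d=d); gap(im); save("t6.png",cv2.resize(im[120:220,200:300],None,fx=6,fy=6,interpolation=cv2.INTER_CUBIC))
m=K("top")[0];C=-np.array(m["R"]).T@np.array(m["t"]);print("C",C)
n=np.array([.7666,.0397,-.6409])
im=im.astype(int);R,G,B=im[...,0],im[...,1],im[...,2]
v,u=np.mgrid[:480,:640]
for nm,k in (("red",(R>G+40)&(R>B+40)&(u<252)&(u>205)&(v>120)&(v<200)),("green",(G>R+40)&(G>B+20)&(u<240)&(u>205)&(v>125)&(v<165))):
    k=k&(d>0);P=world("top",np.c_[u[k],v[k]],d[k]); print(nm,k.sum(),u[k].min(),u[k].max(),"height over rail plane mm",(-(P@n-.3643)*1000).mean().round(1), P.mean(0).round(4))
E
```

```text
[ 0.60123248 -0.04090859  0.19101838] [ 16.5   8.6 -25.1   4.3 -43.7  73.3] [-0.8  0.3  1.1]
red [0.6634 0.1106 0.2319] green [0.6735 0.1329 0.2455] gap along slope mm -17.6 range green -12.2 11.8
C [ 0.29501301 -0.08394307  1.22600788]
red 57 224 239 height over rail plane mm 4.3 [0.6616 0.1102 0.2364]
green 109 215 227 height over rail plane mm 2.6 [0.6724 0.1323 0.2482]
```

View pics/t6.png

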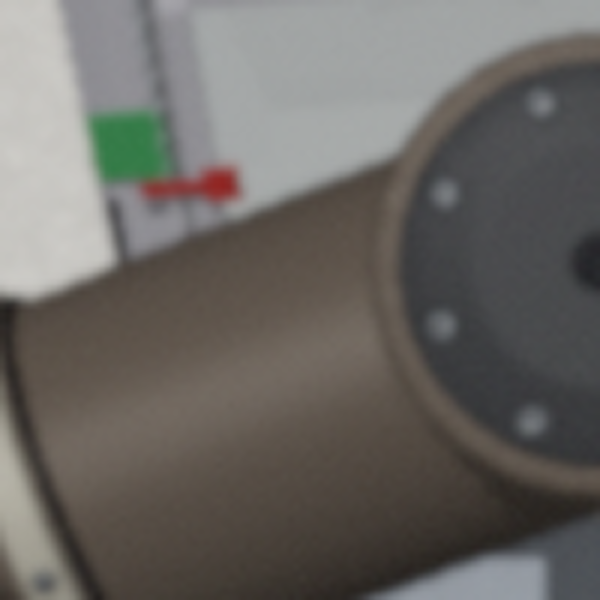

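Request:
arm_command(plan=[{"dx":-0.17,"dy":0,"dz":-0.23,"wx":0,"wy":0,"wz":0},{"dx":-0.17,"dy":0,"dz":-0.23,"wx":0,"wy":0,"wz":0},{"dx":-0.17,"dy":0,"dz":-0.23,"wx":0,"wy":0,"wz":0},{"dx":0,"dy":0,"dz":0,"wx":0,"wy":0,"wz":0}])

```text
time_s: 11.07
tcp_pos: [0.6117, -0.0404, 0.2035]
eef_rot: [-179.3, 77.0, 3.3]
contact_force: [-1.3, 0.1, 0.4]
gripper_width: 0.0002
```

```bash
python3 - <<'E'
from h import *
print(pose()[0],r.get_state()["contact_force"].round(1))
im,d=r.capture("top"); np.savez("top7.npz",im=im,d=d); gap(im); save("t7.png",cv2.resize(im[120:220,200:300],None,fx=6,fy=6,interpolation=cv2.INTER_CUBIC))
E
```

```text
[ 0.61173116 -0.04044649  0.20346465] [-1.3  0.1  0.4]
red [0.6741 0.1115 0.2449] green [0.6739 0.1348 0.246 ] gap along slope mm -1.5 range green -12.7 11.1
```

View pics/t7.png

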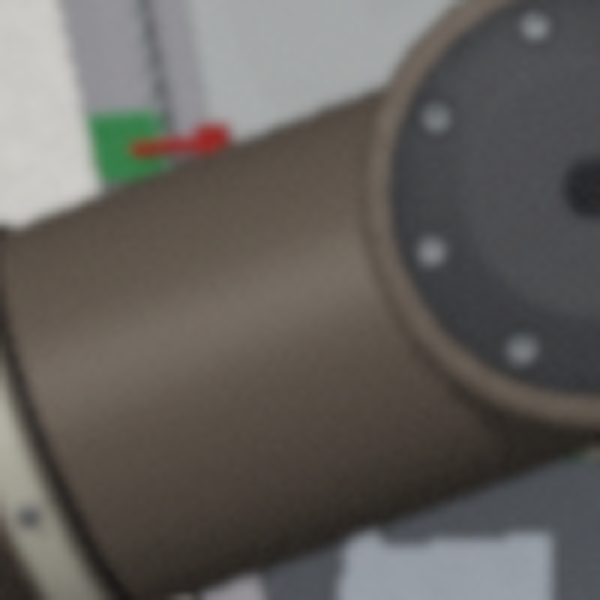

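The pointer tip at crop (135,150) sits mid-band (centre row about 147). Next I'll draw the hand back.

Request:
arm_command(plan=[{"dx":0.1,"dy":0,"dz":0.3,"wx":0,"wy":0,"wz":0},{"dx":0,"dy":0,"dz":0.8,"wx":0,"wy":0,"wz":0},{"dx":0,"dy":0,"dz":1,"wx":0,"wy":0,"wz":0},{"dx":0,"dy":0,"dz":1,"wx":0,"wy":0,"wz":0},{"dx":-0.5,"dy":0,"dz":1,"wx":0,"wy":-0.5,"wz":0},{"dx":-1,"dy":0,"dz":0.8,"wx":0,"wy":-0.5,"wz":0},{"dx":-1,"dy":0.5,"dz":0,"wx":0,"wy":-0.5,"wz":0},{"dx":-1,"dy":1,"dz":0,"wx":0,"wy":-0.5,"wz":0},{"dx":-0.5,"dy":1,"dz":0,"wx":0,"wy":0,"wz":0},{"dx":0,"dy":1,"dz":0,"wx":0,"wy":0,"wz":0},{"dx":0,"dy":1,"dz":0,"wx":0,"wy":0,"wz":0},{"dx":0,"dy":1,"dz":0,"wx":0,"wy":0,"wz":0},{"dx":0,"dy":1,"dz":0,"wx":0,"wy":0,"wz":0},{"dx":0,"dy":0,"dz":0,"wx":0,"wy":0,"wz":0}])

```text
time_s: 12.28
tcp_pos: [0.5088, -0.1807, 0.2646]
eef_rot: [-179.3, 85.3, 3.7]
contact_force: [0.2, -0.2, 0.9]
gripper_width: 0.0005
```

```bash
python3 - <<'E'
from h import *
print(pose()[0],r.get_state()["contact_force"].round(1),r.get_state()["joints"].round(1))
im,d=r.capture("top"); np.savez("top8.npz",im=im,d=d); gap(im); save("t8.png",im)
im,d=r.capture("scene"); save("s8.png",im)
E
```

```text
[ 0.50876963 -0.18071538  0.26459524] [ 0.2 -0.2  0.9] [  1.1   4.1 -17.1  -0.2 -64.1  92. ]
red [0.677  0.1041 0.2478] green [0.6783 0.1329 0.2511] gap along slope mm -4.4 range green -4.7 4.5
```

View pics/t8.png

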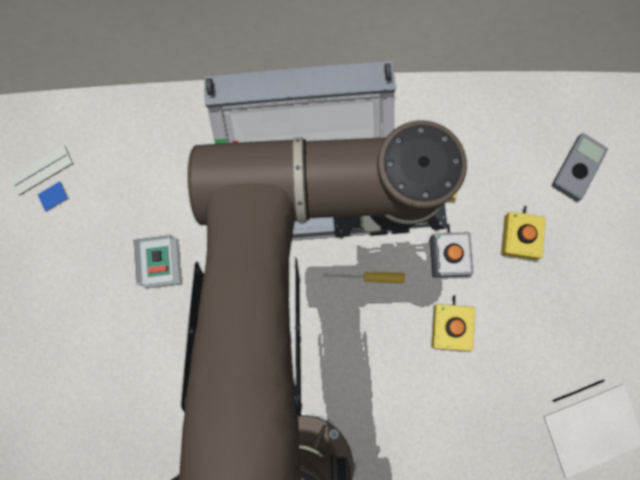

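View pics/s8.png

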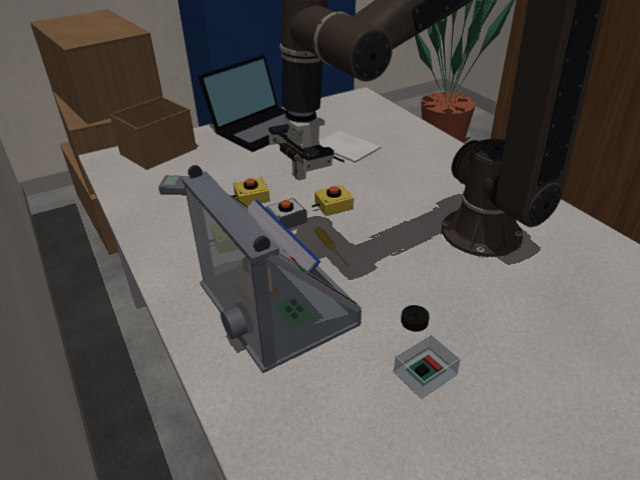

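The arm partly hides the band at top (222,143). I'll move further right to check it; there is plenty of time.

Request:
arm_command(plan=[{"dx":0,"dy":1,"dz":0.8,"wx":0,"wy":0,"wz":0},{"dx":0,"dy":1,"dz":0.8,"wx":0,"wy":0,"wz":0},{"dx":0,"dy":1,"dz":0.5,"wx":0,"wy":0,"wz":0},{"dx":0,"dy":1,"dz":0,"wx":0,"wy":0,"wz":0},{"dx":0,"dy":1,"dz":0,"wx":0,"wy":0,"wz":0},{"dx":0,"dy":1,"dz":0,"wx":0,"wy":0,"wz":0},{"dx":0,"dy":1,"dz":0,"wx":0,"wy":0,"wz":0},{"dx":0,"dy":1,"dz":0,"wx":0,"wy":0,"wz":0},{"dx":0,"dy":1,"dz":0,"wx":0,"wy":0,"wz":0},{"dx":0,"dy":0,"dz":0,"wx":0,"wy":0,"wz":0},{"dx":0,"dy":0,"dz":0,"wx":0,"wy":0,"wz":0}])

```text
time_s: 13.3
tcp_pos: [0.4776, -0.3603, 0.2617]
eef_rot: [179.5, 84.9, 3.0]
contact_force: [-0.4, 0.1, -0.8]
gripper_width: 0.0005
```

```bash
python3 - <<'E'
from h import *
s=r.get_state();print(s["tcp_pos"],s["contact_force"].round(1),s["qd"].round(2))
im,d=r.capture("top"); np.savez("top9.npz",im=im,d=d); gap(im); save("t9.png",cv2.resize(im[100:340,120:500],None,fx=2,fy=2))
E
```

```text
[ 0.47758197 -0.36029848  0.26169263] [-0.4  0.1 -0.8] [-0.55  0.94  0.44  0.37  0.35  0.48]
red [0.6739 0.1105 0.2445] green [0.6738 0.1344 0.2458] gap along slope mm -1.7 range green -12.7 11.3
```

View pics/t9.png

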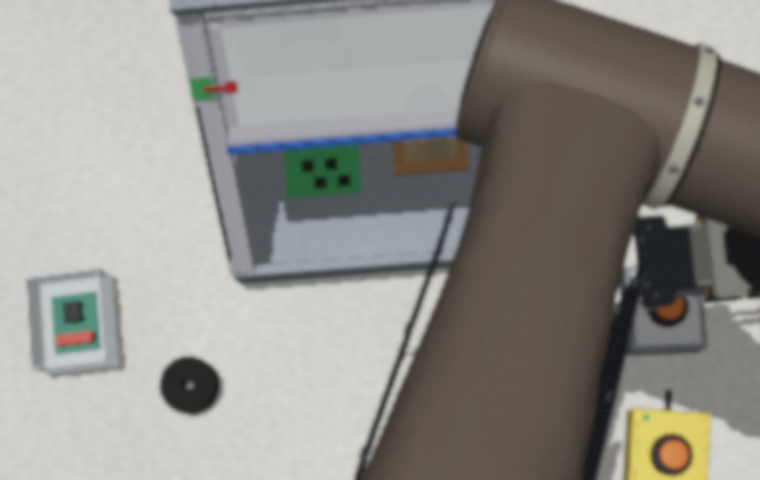

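```bash
python3 -c "
from h import *
print(r.close_job())"
```

```text
the job is handed in; nothing more can be done
None
```

I did both steps in order and handed the job in at about 13.4 s of the 48 s. No verdict was given.

- **Fan button:** I pressed the one on the grey box with the closed fingertips until it bottomed. The force peaked at 33 N and then held at about 4.4 N. In the later scene pictures the button looks sprung back; I judged that by eye only.
- **Window:** I pushed it up from beneath the blue lip with the closed fingers, about 140 mm along the slope, and then drew the hand clear. I tilted the fingers about 76° down because elbow joint 3 was close to its limit at flatter angles. They therefore pushed on the lip's lower outer edge, not flat on its underside.
- **Last checks:** The pointer measured 1.7 mm below the middle of the band (limit 12 mm). It had read 1.5 mm below before the hand was withdrawn, so the window stayed put. The force readings after withdrawal were only noise (0.9 N or less).
- **Bystanders:** The tub and wheel look unmoved in the last top picture. The arm hid the screwdriver there, but it looked unmoved in the pictures just before.
- **Check that disagreed:** One reading in between showed the pointer 4.4 mm below, but the arm was hiding part of the band at that moment.

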